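Turn the keyed battery pod, slide it into the charging dock and bolt it in

ROBOT

A 6-joint arm with a two-finger parallel gripper is mounted at the origin on the work surface. World frame = base frame: x ahead of the robot, y to its left, z up, the work surface at z = 0. Lengths are in m, angles in rad, forces in N, time in s.
With the tool pointing down it reaches from about 0.3 to 0.875 m from the base axis. Payload 6.4 kg.
Tool frame: the origin (TCP) lies between the finger pads; the fingertips stand 19 mm ahead of it and the grasp point (between the pads) is the TCP (ctrl.tips_ahead is the z of the fingertips in the tool frame, in m); z points along the fingers, y is the line along which they close (so a half turn about z gives the same grasp; the last joint's range is limited). The gripper opens to 85 mm and grips with 20 to 120 N. Pads are 22 mm wide; open, the fingers measure 114 mm over their backs; the gripper's body (76 mm by 85 mm) begins 54 mm behind the grasp point. The pads swing forward as they close: fully open they stand 13 mm farther back than shut.
Start: joints at [0.961, 0.181, 1.607, -0, 1.354, -0.206], TCP at [0.226, 0.529, 0.25] pointing down, gripper open.
Joint ranges: [-2.99, 2.99], [-0.89, 2.07], [0.3, 2.58], [-1.14, 4.28], [0, 2.63], [-3.12, 3.12]. Speed limits (rad/s): [2.57, 2.57, 3.01, 3.14, 3.14, 3.14].

INTERFACE

Orientations are given as a unit quaternion [w, x, y, z].
In Python, from bench import readout, vision, ctrl gives the robot as it stands.
- The arm moves only by the tool play_rows, never from a script. Its arguments are lists of equal length, an entry for each row: "xyz": the shift along the tool's x, y, z in mm, a list of three; "rot": the turn, a rotation vector about the tool's x, y, z in rad, a list of three; "grip": the opening, from 0 (shut) to 1 (fully open). In form: {"xyz": [[x, y, z], ...], "rot": [[rx, ry, rz], ...], "grip": [grip, ...]}. A call has exactly 10 rows; each row is the pose to reach, as a shift and turn from the pose commanded when the call began, along the tool's axes at that moment; what a row does not reach only later rows make up. A row lasts 1/8 s, in which the tool goes at most 62.5 mm and 10.7 degrees, less where a joint would pass 70% of its speed; a pose out of reach is approached as far as the arm can. A call with a gripper value outside its range is refused whole. The fingers move at their own pace and stop on an object; the grip force is fixed at half the most. Time passes only in rows, so rows that repeat a pose let the fingers close, or fill a call up. It gives the time, the measured TCP pose, the force, the opening and the grip force at its end, in the units of the state.
- readout.get_obs(): the state, without advancing time (a new reading comes with each control period).
- vision.camera(name): name is "scene" or "top" or "wrist"; returns a dict with "color" (400x640x3 uint8, red, green, blue), "depth" (400x640 float32, m along the optical axis (not along the pixel's ray), 0 where there is no reading), "camera_matrix" (3x3 intrinsics, pixels), "extrinsics" (4x4, takes a point from camera to world coordinates); the wrist camera has in their place "hand_eye" (4x4, takes a point from camera to tool coordinates, whose origin is the TCP and whose axes are the flange's). Camera axes: x right, y down, z forward; pixel columns grow to the right and rows downward; lengths in m; the calibration is good to about 2 mm. A picture is of the moment at which its call begins: read the wrist's pose just before it.
- ctrl.hand_in(): hands the job in; it is judged then, once.
The state is a dict: "time_s": time; "q": joint angles; "dq": joint speeds; "joint_efforts": joint torques, N m; "eef_pos": TCP position; "eef_rot": TCP orientation; "wrist_force": force on the tool from outside, world axes, zero at the start; "torque": the same for the moment, N m; "opening": opening from 0.0 (shut) to 1.0 (fully open); "grasp_force": force on a finger pad.
Only numpy, scipy, OpenCV 4.12 (cv2) and the standard library are available. Lean on these libraries where they do the work, as an engineer would, in place of code of your own. Each camera call takes 0.05 s, during which the arm holds its last target. There are 200 camera calls.

TASK

Turn the green battery pod where it lies in the round bay of the charging dock until its flats line up with the slot, then slide it fully home along the slot without lifting it out; either end may lead. Then push the red-tabbed bolt fully across behind it so that the pod is locked in. Leave the breadboard, the multimeter and the battery holder where they are.

Things in the scene. Friction and masses are not known exactly. Their poses are not given: they have to be found in the camera images.
- dock: Fixed charging dock. Origin on the table under the centre of its round bay (inner radius 42). x: along the slot, 64 wide, from the bay's open side at x = 28 to the end wall at 135. y: towards the bolt's side. Blue walls 8 thick, tops 26 above the table; grey base plate 6 thick, x -60 to 150, y -50 to 50, under the bolt to y 130. Black bolt guides 22 high, y 52 to 107. All mm.
- pod: Loose battery pod, 0.25 to 0.5 kg: green drum 80 mm across, 24 high, two upright flats 60 apart; either end may lead. It stands on the 6 mm base plate in the bay with 2 mm play and enters the slot only within about 4 degrees of true. Origin: centre of underside; x parallel to the flats, z up. Fully home (against the end wall) it is at dock x = 95 mm, y = 0.
- bolt (a joint): Travel of the steel bolt, m: 0 open, 0.055 fully across (end stop). Starts at 0 to 0.012, clear of the slot. It slides towards dock -y at dock x = 47 mm with about 2 N and stays where left. 10 mm wide, 10 to 24 mm above the table; inner end at dock y = 45 mm minus the travel. It passes behind the drum, under the arm, only when the pod is fully home (dock x above 92 mm).
- bolt_tab (a point): Middle of the top edge of the outer face (away from the slot) of the bolt's upright red tab, 58 mm above the table. The tab is 22 mm wide along the slot, 12 mm thick, and reaches from 10 to 58 mm above the table. Pushing this face towards the slot closes the bolt. At bolt = 0 it lies at dock x = 47, y = 109 mm.
- breadboard: White breadboard 165 x 55 x 9 mm with small modules up to 21 mm high, loose, on the table at the -y side of the dock. Origin at the centre of its underside, x along its length. To be left alone.
- multimeter: Yellow multimeter 150 x 76 x 40 mm, loose, lying near the dock on the bolt's side, nearer to the robot than the bolt. Origin at the centre of its underside, x along its length. To be left alone.
- battery_holder: Black holder with two green cells, 64 x 36 x 22 mm, loose, beside the far end of the dock on the bolt's side. Origin at the centre of its underside, x along its length. To be left alone.
- lug_a (a point): Centre of the top of one of the pod's two orange lugs, at pod x = +58 mm, 52 mm above the pod's underside. Lugs are 24 x 24 mm, 22 mm high, and stand on the ends of the black arm (140 x 24 mm, 6 mm thick, its underside 24 mm above the pod's) that lies along the pod's x and overhangs the walls. Lugs can be pushed from any side to turn or slide the pod.
- lug_b (a point): The same for the other lug, at pod x = -58 mm.
Not all that is in view belongs to the job. Leave any blue look-alike of the pod alone.

How it is judged:
By the outcome, as a careful person would: the job done as asked, in the order asked, and still so for the second after the job is handed in, with the robot touching nothing.
It also fails if it takes over 53 s, if anything falls off the work surface, if the arm or the gripper's body presses on something with over 40 N, if the wrist force passes 120 N, or if a joint passes its speed limit or range.

## Working session

There is one attempt and no reset: what is moved stays moved. The work goes in short steps, Python scripts to look and compute and a tool call to move; the robot and the scene stay as the last step left them, time stands still between calls to the robot, and variables do not carry over. Pictures are saved under pics/ and viewed, at most 10 in all, crops included, and the job is handed in when it is done.

Besides the shell and the picture viewer there is one more tool, called after "Emit:" as a command line: name --argument value ..., lists and objects as JSON in quotes. play_rows: Moves the arm, as the interface text tells. Its arguments: {"type":"object","properties":{"xyz":{"type":"array","items":{"type":"array","items":{"type":"number"}}},"rot":{"type":"array","items":{"type":"array","items":{"type":"number"}}},"grip":{"type":"array","items":{"type":"number"}}},"required":["xyz","rot","grip"]}

```bash
mkdir -p pics
cat > h.py <<'E'
import numpy as np,cv2
from bench import readout,vision,ctrl
from scipy.spatial.transform import Rotation as R
def cam(n):
    o=readout.get_obs(); c=vision.camera(n)
    if n=='wrist':
        T=np.eye(4);q=o['eef_rot'];T[:3,:3]=R.from_quat([q[1],q[2],q[3],q[0]]).as_matrix();T[:3,3]=o['eef_pos']
        c['extrinsics']=T@c['hand_eye']
    return c
def ray(c,u,v,z):
    K=c['camera_matrix'];E=c['extrinsics'];d=E[:3,:3]@np.linalg.solve(K,[u,v,1.]);p=E[:3,3]
    return p+d*(z-p[2])/d[2]
def pt(c,u,v):
    d=c['depth'][int(v),int(u)];return c['extrinsics'][:3,:3]@(np.linalg.solve(c['camera_matrix'],[u,v,1.])*d)+c['extrinsics'][:3,3]
def save(c,n): cv2.imwrite('pics/'+n,c['color'][:,:,::-1])
def blobs(c,lo,hi,amin=30):
    m=cv2.inRange(cv2.cvtColor(c['color'],cv2.COLOR_RGB2HSV),lo,hi)
    n,l,s,ce=cv2.connectedComponentsWithStats(m)
    return [(s[i],ce[i],l==i) for i in range(1,n) if s[i][4]>=amin]
E
python3 - <<'E'
from h import *
o=readout.get_obs();print({k:np.round(o[k],3) for k in('time_s','eef_pos','eef_rot','opening')})
for n in('top','scene'):
    c=cam(n);save(c,n+'0.png');print(n,c['extrinsics'].round(3).tolist(),c['camera_matrix'].round(1).tolist())
    for nm,lo,hi in(('orange',(8,150,120),(20,255,255)),('red',(0,150,80),(6,255,255)),('green',(40,80,50),(85,255,255))):
        for s,ce,m in blobs(c,lo,hi):
            print(nm,s,ce.round(1),pt(c,*ce).round(3))
E
```

```text
{'time_s': np.float64(0.0), 'eef_pos': array([0.226, 0.528, 0.249]), 'eef_rot': array([-0.   ,  0.201,  0.98 , -0.001]), 'opening': np.float64(0.997)}
top [[-0.028, -0.989, 0.145, 0.48], [-1.0, 0.027, -0.006, 0.004], [0.002, -0.145, -0.989, 0.877], [0.0, 0.0, 0.0, 1.0]] [[416.2, 0.0, 312.3], [0.0, 416.2, 196.6], [0.0, 0.0, 1.0]]
orange [218  64  13  12 113] [224.1  69. ] [0.875 0.176 0.053]
orange [197 113  13  13 112] [202.8 119.2] [0.768 0.221 0.05 ]
orange [438 150  12  11 113] [443.5 154.6] [ 0.679 -0.27   0.052]
orange [282 190  15  14 129] [288.7 196.2] [0.601 0.046 0.058]
orange [443 206  12  11 118] [448.9 211.2] [ 0.564 -0.273  0.051]
orange [317 236  15  15 136] [323.9 243.1] [ 0.507 -0.021  0.058]
orange [341 276  14  14 141] [347.2 282.3] [ 0.43  -0.064  0.052]
orange [399 293  13  15 144] [405.  300.2] [ 0.393 -0.174  0.051]
red [254 191   6  11  62] [256.5 195.9] [0.604 0.111 0.056]
green [232 152  24  21 260] [243.8 162.2] [0.683 0.142 0.017]
green [300 201  26  31 318] [314.2 214.7] [ 0.566 -0.004  0.03 ]
green [287 210  26  31 327] [298.4 226.6] [0.542 0.029 0.035]
g
[... 434 characters left out ...]
 ]
orange [214 123  13  11  88] [220.1 127.9] [ 0.681 -0.267  0.051]
orange [363 140  12  12 109] [368.8 145.2] [ 0.432 -0.061  0.05 ]
orange [344 167  14  16 145] [349.8 174.1] [ 0.512 -0.015  0.058]
orange [322 212  15  18 176] [328.3 219.7] [0.605 0.051 0.058]
orange [292 339  16  17 211] [299.7 346.6] [0.769 0.222 0.05 ]
orange [221 351  15  17 219] [228.  358.8] [0.876 0.179 0.052]
red [340 241  13  17 143] [345.7 248.8] [0.61  0.118 0.058]
green [321 185  19  31 254] [329.3 198.5] [ 0.569 -0.002  0.031]
green [338 189  20  32 312] [348.4 206.1] [0.544 0.031 0.026]
green [389 243  35  34 679] [405.6 260. ] [0.522 0.186 0.036]
green [305 278  28  23 370] [318.5 288.9] [0.682 0.141 0.007]
```

Run:
```python
from h import *
a=cv2.imread('pics/top0.png');cv2.imwrite('pics/topc.png',cv2.resize(a[60:340,170:480],None,fx=2.1,fy=2.1,interpolation=cv2.INTER_CUBIC))
c=cam('top')
for nm,lo,hi in(('blue',(95,110,50),(130,255,255)),('yellow',(22,120,100),(35,255,255))):
  for s,ce,m in blobs(c,lo,hi,80): print(nm,s,ce.round(1),pt(c,*ce).round(3))
```

```text
blue [102  58  46  40 625] [124.1  76.8] [0.868 0.389 0.044]
blue [272  69  25  32 432] [283.7  84.9] [0.857 0.055 0.005]
blue [200  77  35  43 842] [218.4  99.1] [0.818 0.193 0.033]
blue [619  99  21  34 141] [628.9 114.7] [ 0.739 -0.625  0.094]
blue [288 153  44  82 720] [313.  180.6] [ 0.641 -0.003  0.006]
blue [426 163  32  44 903] [440.7 185.2] [ 0.62  -0.266  0.032]
blue [283 206  33  41 274] [293.8 231.4] [0.534 0.04  0.007]
blue [374 206   7  21 141] [377.  215.7] [ 0.561 -0.134  0.019]
blue [354 273  45  36 936] [374.8 290.6] [ 0.411 -0.119  0.033]
yellow [ 194  223   49   79 1792] [217.3 267.4] [0.466 0.191 0.041]
```

View pics/topc.png

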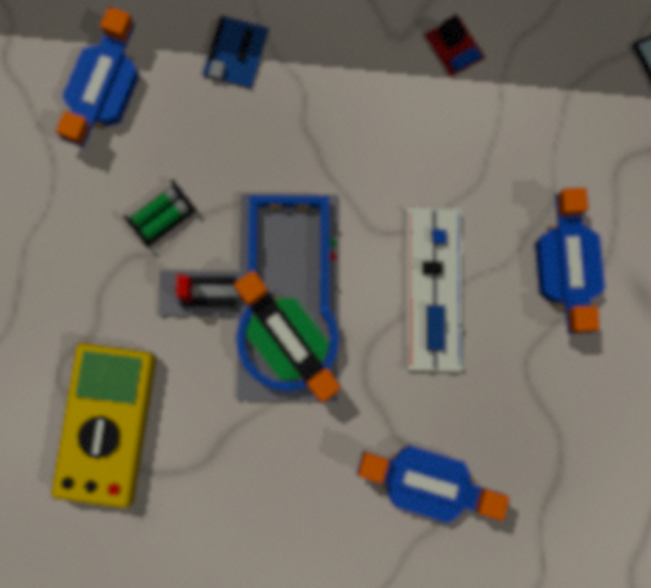

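View pics/scene0.png

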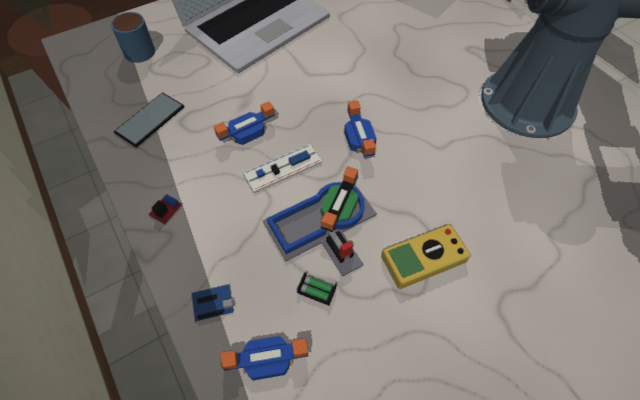

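Candidates by top pixel are the green pod at (306,220) with lugs at (289,196) and (324,243), and blue look-alikes at (218,99), (441,185) and (375,290). I choose the green one, in the bay of the dock. The crop confirms it: green drum inside the blue round bay, red tab at (256,196). I move above it for a closer look.

Emit:
play_rows --xyz '[[-49,-37,0],[-97,-73,0],[-146,-110,0],[-195,-146,0],[-243,-183,0],[-292,-220,0],[-341,-256,0],[-390,-293,0],[-438,-329,0],[-487,-366,0]]' --rot '[[0,0,-0.1],[0,0,-0.2],[0,0,-0.3],[0,0,-0.4],[0,0,-0.5],[0,0,-0.6],[0,0,-0.7],[0,0,-0.8],[0,0,-0.9],[0,0,-1.01]]' --grip '[1,1,1,1,1,1,1,1,1,1]'

```text
time_s: 1.4
eef_pos: [0.5305, -0.001, 0.2502]
eef_rot: [0.0, -0.3, 0.954, 0.0]
wrist_force: [0.7, 1.7, 0.3]
opening: 0.998
grasp_force: 0.0
```

Run:
```python
from h import *
o=readout.get_obs();print({k:np.round(o[k],3) for k in('time_s','eef_pos','eef_rot','q','opening')})
c=cam('wrist');save(c,'w1.png');print(c['hand_eye'].round(3).tolist())
np.savez('w1.npz',**c)
for nm,lo,hi in(('orange',(8,150,120),(20,255,255)),('red',(0,150,80),(6,255,255)),('green',(40,80,50),(85,255,255)),('blue',(95,110,50),(130,255,255))):
    for s,ce,m in blobs(c,lo,hi,150): print(nm,s,ce.round(1),pt(c,*ce).round(3))
```

```text
{'time_s': np.float64(1.4), 'eef_pos': array([ 0.531, -0.001,  0.25 ]), 'eef_rot': array([ 0.   , -0.3  ,  0.954,  0.   ]), 'q': array([-0.226,  0.081,  1.718,  0.   ,  1.342, -2.406]), 'opening': np.float64(0.998)}
[[0.0, -0.963, -0.268, 0.068], [1.0, 0.0, -0.001, -0.001], [0.001, -0.268, 0.963, -0.123], [0.0, 0.0, 0.0, 1.0]]
orange [ 43  26  32  36 683] [58.5 43.8] [ 0.564 -0.272  0.052]
orange [310  47  33  27 453] [324.8  59.3] [ 0.435 -0.064  0.052]
orange [  1 134  29  31 527] [ 15.2 149.1] [ 0.68  -0.27   0.052]
orange [306 140  24  23 541] [317.4 150.9] [ 0.507 -0.022  0.058]
orange [308 249  22  20 412] [318.7 258.1] [0.601 0.045 0.057]
red [356 282  18  18 167] [364.3 290.4] [0.604 0.109 0.058]
green [291 165  18  68 971] [299.8 198.5] [ 0.565 -0.006  0.029]
green [329 165  17  67 989] [336.4 198.7] [0.542 0.028 0.029]
green [ 435  232   52   46 1135] [460.5 254.8] [0.513 0.183 0.034]
green [327 318  33  23 644] [342.8 329.4] [0.681 0.138 0.021]
blue [ 250    0   81   56 2726] [294.   24.2] [ 0.423 -0.108  0.031]
blue [  22   33   87  129 4775] [ 64.5 101.2] [ 0.617 -0.262  0.031]
blue [187 107  36  43 736] [204.2 128. ] [ 0.562 -0.134  0.018]
blue [ 224  155   84  151 2274] [267.6 247.1] [ 0.646 -0.001  0.005]
blue [329 155  34  85 871] [348.  196.8] [0.536 0.042 0.007]
blue [150 183  19  17 195] [159.  190.8] [ 0.652 -0.142  0.02 ]
blue [ 51 284  29  15 318] [ 64.8 290.7] [ 0.839 -0.181  0.015]
```

View pics/w1.png

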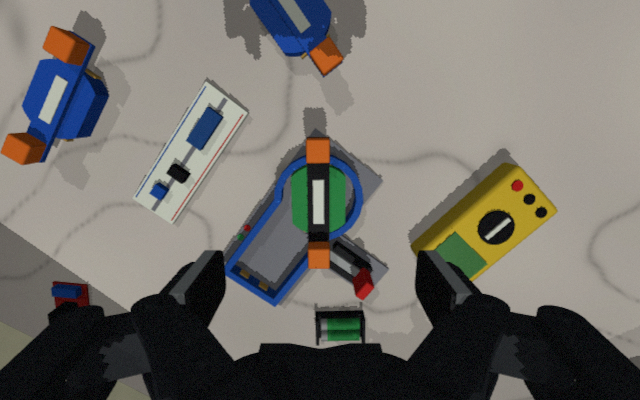

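The wrist picture shows the pod aligned with the image: lugs at (317,151) and (319,258), the bay around (318,195), the slot running down-left to (250,290) and the tab at (364,290). Next I measure the dock and the pod axes.

Run:
```python
from h import *
def cloud(c):
    v,u=np.mgrid[:400,:640];d=c['depth'];P=np.stack([u*d,v*d,d],-1)@np.linalg.inv(c['camera_matrix']).T
    return P@c['extrinsics'][:3,:3].T+c['extrinsics'][:3,3]
def meas(c,nm):
    W=cloud(c);near=np.hypot(W[...,0]-.6,W[...,1])<.17
    hsv=cv2.cvtColor(c['color'],cv2.COLOR_RGB2HSV)
    o=(cv2.inRange(hsv,(8,120,80),(20,255,255))>0)&near&(W[...,2]>.055)&(W[...,2]<.063)
    n,l,s,ce=cv2.connectedComponentsWithStats(o.astype(np.uint8))
    L=[ray(c,*ce[i],.058)[:2] for i in range(1,n) if s[i][4]>60]
    print(nm,'lugs',np.round(L,4).tolist(), 'z',[W[l==i][:,2].mean().round(4) for i in range(1,n) if s[i][4]>60])
    if len(L)==2:
        d=L[1]-L[0]; d*=np.sign(d[0]); print(' center',np.mean(L,0).round(4),'len',np.linalg.norm(d).round(4),'ang',np.degrees(np.arctan2(d[1],d[0])).round(2))
    r=(cv2.inRange(hsv,(0,120,50),(7,255,255))>0)&near&(W[...,2]>.053)&(W[...,2]<.065)
    P=W[r];print(' tab',P.mean(0).round(4),P.min(0).round(4),P.max(0).round(4)) if r.any() else 0
    b=(cv2.inRange(hsv,(95,110,40),(130,255,255))>0)&near&(W[...,2]>.022)&(W[...,2]<.03)&(W[...,1]>-.09)
    v,u=np.nonzero(b);Q=np.array([ray(c,x,y,.026)[:2] for x,y in zip(u,v)])
    rect=cv2.minAreaRect((Q*1000).astype(np.float32));print(' blue',len(Q),rect)
    # slot side walls: split, far part x>0.6
    S=Q[(Q[:,0]>.605)&(Q[:,0]<.675)]
    for g in(S[S[:,1]>0.0],S[S[:,1]<0]):
        if len(g)>10:
            vx,vy,x0,y0=cv2.fitLine(g.astype(np.float32),cv2.DIST_HUBER,0,.001,.001).ravel();print('  wall ang',np.degrees(np.arctan(vy/vx)).round(2),x0.round(4),y0.round(4),len(g))
    E=Q[Q[:,0]>.685]
    if len(E)>10:
        vx,vy,x0,y0=cv2.fitLine(E.astype(np.float32),cv2.DIST_HUBER,0,.001,.001).ravel();print('  end dir',np.degrees(np.arctan2(vy,vx)).round(2),x0.round(4),y0.round(4))
    np.save('Q_%s.npy'%nm,Q)
meas(dict(np.load('w1.npz')),'wrist');meas(cam('top'),'top');meas(cam('scene'),'scene')
```

```text
wrist lugs [[0.5074, -0.0221], [0.6014, 0.0445]] z [np.float64(0.0571), np.float64(0.0572)]
 center [0.5544 0.0112] len 0.1152 ang 35.31
 tab [0.6018 0.102  0.0566] [ 0.506  -0.0265  0.053 ] [0.6161 0.1155 0.0588]
 blue 2479 ((570.1170654296875, 8.70077133178711), (262.3996276855469, 107.87523651123047), 5.948603630065918)
  wall ang -0.88 0.6498 0.0434 271
  wall ang -2.05 0.6392 -0.0276 386
  end dir 88.42 0.6925 0.008
top lugs [] z []
 blue 21 ((506.9408874511719, 8.653298377990723), (20.322418212890625, 4.0417046546936035), 88.40472412109375)
scene lugs [[0.5088, -0.0188], [0.6027, 0.0475]] z [np.float64(0.0575), np.float64(0.0576)]
 center [0.5558 0.0144] len 0.1149 ang 35.27
 tab [0.606  0.1122 0.0574] [0.5943 0.1063 0.0532] [0.6166 0.1174 0.0609]
 blue 798 ((568.189208984375, 10.805347442626953), (269.9892578125, 107.97301483154297), 6.304472923278809)
  wall ang -2.29 0.6438 0.0471 128
  wall ang -1.58 0.6406 -0.0243 113
  end dir 89.44 0.6939 0.0126
```

Emit:
play_rows --xyz '[[15,-2,30],[30,-3,70],[30,-3,110],[30,-3,150],[30,-3,180],[30,-3,198],[30,-3,198],[30,-3,198],[30,-3,198],[30,-3,198]]' --rot '[[0,0,0],[0,0,0],[0,0,0],[0,0,0],[0,0,0],[0,0,0],[0,0,0],[0,0,0],[0,0,0],[0,0,0]]' --grip '[0.7,0.7,0.7,0.7,0.7,0.7,0.7,0.15,0.15,0.15]'

```text
time_s: 2.8
eef_pos: [0.5078, -0.0187, 0.0536]
eef_rot: [0.001, -0.298, 0.954, -0.0]
wrist_force: [-1.9, 1.0, 6.3]
opening: 0.267
grasp_force: 59.5
```

Run:
```python
from h import *
o=readout.get_obs();print({k:np.round(o[k],3) for k in('time_s','eef_pos','eef_rot','opening','wrist_force')})
# arc in tool axes: rotate TCP about C by -36.9deg
q=o['eef_rot'];T=R.from_quat([q[1],q[2],q[3],q[0]]).as_matrix()
p=np.array(o['eef_pos']);C=np.array([.555,.0128,p[2]])
for f in np.linspace(.125,1,8):
    a=np.radians(-36.9*f);Z=R.from_rotvec([0,0,a]).as_matrix();n=C+Z@(p-C);print((T.T@(n-p)*1000).round(1),-a.round(3))
print(p-C)
```

```text
{'time_s': np.float64(2.8), 'eef_pos': array([ 0.508, -0.019,  0.054]), 'eef_rot': array([ 0.001, -0.298,  0.954, -0.   ]), 'opening': np.float64(0.267), 'wrist_force': array([-1.869,  0.974,  6.317])}
[-0.3  4.6 -0. ] 0.081
[-0.9  9.1 -0. ] 0.161
[-1.9 13.5 -0. ] 0.242
[-3.2 17.9 -0. ] 0.322
[-4.9 22.2 -0. ] 0.403
[-6.9 26.3 -0. ] 0.483
[-9.3 30.2 -0. ] 0.564
[-11.9  33.9  -0. ] 0.644
[-0.04719419 -0.03154727  0.        ]
```

Emit:
play_rows --xyz '[[-0.3,4.6,0],[-0.9,9.1,0],[-1.9,13.5,0],[-3.2,17.9,0],[-4.9,22.2,0],[-6.9,26.3,0],[-9.3,30.2,0],[-11.9,33.9,0],[-11.9,33.9,0],[-11.9,33.9,0]]' --rot '[[0,0,0.081],[0,0,0.161],[0,0,0.242],[0,0,0.322],[0,0,0.403],[0,0,0.483],[0,0,0.564],[0,0,0.644],[0,0,0.644],[0,0,0.644]]' --grip '[0.15,0.15,0.15,0.15,0.15,0.15,0.15,0.15,0.15,0.15]'

```text
time_s: 4.05
eef_pos: [0.4984, 0.0152, 0.0536]
eef_rot: [0.001, 0.019, 1.0, -0.001]
wrist_force: [-2.7, -1.5, 6.0]
opening: 0.268
grasp_force: 59.6
```

```bash
cat > m.py <<'E'
from h import *
o=readout.get_obs();print({k:np.round(o[k],3) for k in('time_s','eef_pos','eef_rot','opening','wrist_force','torque')})
def tops(c,lo,hi,z0,z1,zp):
    v,u=np.mgrid[:400,:640];d=c['depth'];P=np.stack([u*d,v*d,d],-1)@np.linalg.inv(c['camera_matrix']).T
    W=P@c['extrinsics'][:3,:3].T+c['extrinsics'][:3,3]
    m=(cv2.inRange(cv2.cvtColor(c['color'],cv2.COLOR_RGB2HSV),lo,hi)>0)&(W[...,2]>z0)&(W[...,2]<z1)&(np.hypot(W[...,0]-.62,W[...,1])<.19)
    n,l,s,ce=cv2.connectedComponentsWithStats(m.astype(np.uint8))
    return [(s[i][4],ce[i].round(1),ray(c,*ce[i],zp)[:2].round(4)) for i in range(1,n) if s[i][4]>25]
for n in('scene','wrist'):
    c=cam(n);save(c,n+'_%.1f.png'%o['time_s'])
    print(n,'lug',tops(c,(8,120,80),(20,255,255),.0545,.064,.058),'white',tops(c,(0,0,130),(179,50,255),.032,.043,.0365),'tab',tops(c,(0,120,50),(7,255,255),.054,.064,.058))
E
python3 m.py
```

```text
{'time_s': np.float64(4.05), 'eef_pos': array([0.498, 0.015, 0.054]), 'eef_rot': array([ 0.001,  0.019,  1.   , -0.001]), 'opening': np.float64(0.268), 'wrist_force': array([-2.741, -1.539,  6.012]), 'torque': array([-0.435,  0.306, -0.06 ])}
scene lug [(np.int32(48), array([360.6, 182.4]), array([0.505 , 0.0125])), (np.int32(131), array([313.7, 206.6]), array([0.6137, 0.0118]))] white [(np.int32(133), array([338.9, 199.4]), array([0.5552, 0.0126]))] tab [(np.int32(70), array([346.1, 245.3]), array([0.6061, 0.1124]))]
wrist lug [(np.int32(2863), array([319.8, 274.1]), array([0.4952, 0.0141]))] white [(np.int32(763), array([319.5, 331.4]), array([0.5397, 0.0122]))] tab []
```

Emit:
play_rows --xyz '[[-6,0,0],[-12,0.1,0],[-18,0.2,0],[-24,0.2,0],[-30,0.2,0],[-36,0.3,0],[-42,0.3,0],[-48,0.4,0],[-54,0.4,0],[-60,0.5,0]]' --rot '[[0,0,0],[0,0,0],[0,0,0],[0,0,0],[0,0,0],[0,0,0],[0,0,0],[0,0,0],[0,0,0],[0,0,0]]' --grip '[0.15,0.15,0.15,0.15,0.15,0.15,0.15,0.15,0.15,0.15]'

```text
time_s: 5.4
eef_pos: [0.5556, 0.0144, 0.0537]
eef_rot: [-0.002, 0.019, 1.0, -0.0]
wrist_force: [-14.9, 1.2, 18.8]
opening: 0.27
grasp_force: 61.3
```

```bash
python3 m.py
```

```text
{'time_s': np.float64(5.4), 'eef_pos': array([0.556, 0.014, 0.054]), 'eef_rot': array([-0.002,  0.019,  1.   , -0.   ]), 'opening': np.float64(0.27), 'wrist_force': array([-14.932,   1.197,  18.776]), 'torque': array([-0.032,  1.939, -0.017])}
scene lug [(np.int32(36), array([335.8, 194.9]), array([0.5631, 0.0114])), (np.int32(132), array([287.6, 220.1]), array([0.671 , 0.0114]))] white [(np.int32(140), array([314.1, 212. ]), array([0.6127, 0.0118]))] tab [(np.int32(71), array([346.1, 245.5]), array([0.6063, 0.1126]))]
wrist lug [(np.int32(2893), array([319.9, 273.9]), array([0.5539, 0.0131]))] white [(np.int32(789), array([319.5, 331.1]), array([0.598 , 0.0112]))] tab []
```

Emit:
play_rows --xyz '[[-5,-0.3,0],[-10,-0.5,0],[-15,-0.6,0],[-20,-0.7,0],[-25,-0.8,0],[-29,-0.9,0],[-33,-1,0],[-36,-1,0],[-38,-1,0],[-40,-1,0]]' --rot '[[0,0,0],[0,0,0],[0,0,0],[0,0,0],[0,0,0],[0,0,0],[0,0,0],[0,0,0],[0,0,0],[0,0,0]]' --grip '[0.15,0.15,0.15,0.15,0.15,0.15,0.15,0.15,0.15,0.15]'

```text
time_s: 6.75
eef_pos: [0.5938, 0.0119, 0.0536]
eef_rot: [-0.005, 0.019, 1.0, 0.0]
wrist_force: [-25.1, -0.7, 28.0]
opening: 0.271
grasp_force: 62.2
```

```bash
python3 m.py
```

```text
{'time_s': np.float64(6.75), 'eef_pos': array([0.594, 0.012, 0.054]), 'eef_rot': array([-0.005,  0.019,  1.   ,  0.   ]), 'opening': np.float64(0.271), 'wrist_force': array([-25.088,  -0.667,  28.009]), 'torque': array([-0.189,  3.669, -0.02 ])}
scene lug [(np.int32(28), array([318.3, 203. ]), array([0.6019, 0.0094])), (np.int32(136), array([269. , 228.2]), array([0.709 , 0.0085]))] white [(np.int32(149), array([296.7, 220. ]), array([0.6508, 0.0096]))] tab [(np.int32(69), array([346. , 245.4]), array([0.6063, 0.1125]))]
wrist lug [(np.int32(2917), array([319.9, 273.8]), array([0.5907, 0.0108]))] white [(np.int32(792), array([319.5, 331. ]), array([0.6344, 0.0089]))] tab [(np.int32(1437), array([553.1, 293.4]), array([0.6033, 0.1079]))]
```

Emit:
play_rows --xyz '[[-1,0,0],[-2,0,0],[-3,0,0],[-4,0,0],[-5,0,0],[-5,0,0],[-5,0,0],[-5,0,0],[-5,0,0],[-5,0,0]]' --rot '[[0,0,0],[0,0,0],[0,0,0],[0,0,0],[0,0,0],[0,0,0],[0,0,0],[0,0,0],[0,0,0],[0,0,0]]' --grip '[0.15,0.15,0.15,0.15,0.15,0.15,0.15,0.15,0.15,0.15]'

```text
time_s: 8.1
eef_pos: [0.5942, 0.012, 0.0534]
eef_rot: [-0.01, 0.018, 1.0, 0.0]
wrist_force: [-39.1, -1.1, 39.4]
opening: 0.273
grasp_force: 63.8
```

```bash
python3 m.py
```

```text
{'time_s': np.float64(8.1), 'eef_pos': array([0.594, 0.012, 0.053]), 'eef_rot': array([-0.01 ,  0.018,  1.   ,  0.   ]), 'opening': np.float64(0.273), 'wrist_force': array([-39.142,  -1.077,  39.368]), 'torque': array([-0.146,  5.786, -0.006])}
scene lug [(np.int32(137), array([269.1, 228.3]), array([0.709 , 0.0087]))] white [(np.int32(149), array([296.9, 220. ]), array([0.6505, 0.0097]))] tab [(np.int32(70), array([346.2, 245.4]), array([0.6059, 0.1126]))]
wrist lug [(np.int32(2934), array([320. , 273.1]), array([0.5907, 0.0109]))] white [(np.int32(767), array([319.5, 331.5]), array([0.6345, 0.009 ]))] tab [(np.int32(1444), array([553.5, 292.9]), array([0.6033, 0.1079]))]
```

The pod is home: it advanced 95 mm and stops against the wall while the force rises. Now I relax, release and lift.

Emit:
play_rows --xyz '[[4,0,0],[7,0,0],[7,0,0],[7,0,0],[7,0,0],[7,0,-20],[7,0,-50],[7,40,-70],[7,90,-70],[-5,140,-70]]' --rot '[[0,0,0],[0,0,0],[0,0,0],[0,0,0],[0,0,0],[0,0,0],[0,0,0],[0,0,0],[0,0,0],[0,0,0]]' --grip '[0.15,0.15,0.55,0.55,0.55,0.55,0.55,0.3,0.1,0]'

```text
time_s: 9.45
eef_pos: [0.6132, 0.1525, 0.1246]
eef_rot: [0.001, 0.019, 1.0, 0.0]
wrist_force: [1.1, 0.1, 0.6]
opening: 0.001
grasp_force: 0.0
```

```bash
python3 m.py
```

```text
{'time_s': np.float64(9.45), 'eef_pos': array([0.613, 0.152, 0.125]), 'eef_rot': array([0.001, 0.019, 1.   , 0.   ]), 'opening': np.float64(0.001), 'wrist_force': array([1.138, 0.063, 0.596]), 'torque': array([0.034, 0.056, 0.024])}
scene lug [(np.int32(128), array([323.1, 202.4]), array([0.5933, 0.0131])), (np.int32(141), array([269.1, 228.4]), array([0.7091, 0.009 ]))] white [(np.int32(150), array([296.9, 219.9]), array([0.6504, 0.0096]))] tab [(np.int32(62), array([345.5, 245.5]), array([0.6072, 0.1122]))]
wrist lug [(np.int32(1461), array([ 82.4, 195.6]), array([0.5915, 0.0128])), (np.int32(155), array([103.5, 341. ]), array([0.6968, 0.0025]))] white [(np.int32(1089), array([116.3, 264.8]), array([0.6492, 0.0084]))] tab [(np.int32(614), array([244.6, 209.8]), array([0.6042, 0.111 ]))]
```

Emit:
play_rows --xyz '[[4,3,25],[7,5,50],[7,5,71],[7,0,71],[7,-8,71],[7,-16,71],[7,-24,71],[7,-32,71],[7,-40,71],[7,-48,71]]' --rot '[[0,0,0],[0,0,0],[0,0,0],[0,0,0],[0,0,0],[0,0,0],[0,0,0],[0,0,0],[0,0,0],[0,0,0]]' --grip '[0,0,0,0,0,0,0,0,0,0]'

```text
time_s: 10.8
eef_pos: [0.604, 0.103, 0.0514]
eef_rot: [0.0, 0.019, 1.0, 0.0]
wrist_force: [1.1, 1.2, 0.7]
opening: -0.002
grasp_force: 0.9
```

```bash
python3 m.py
```

```text
{'time_s': np.float64(10.8), 'eef_pos': array([0.604, 0.103, 0.051]), 'eef_rot': array([0.   , 0.019, 1.   , 0.   ]), 'opening': np.float64(-0.002), 'wrist_force': array([1.084, 1.178, 0.671]), 'torque': array([ 0.279, -0.171,  0.026])}
scene lug [(np.int32(70), array([320.5, 202.5]), array([0.5977, 0.0108])), (np.int32(141), array([269.2, 228.4]), array([0.7089, 0.009 ]))] white [(np.int32(151), array([296.9, 219.9]), array([0.6503, 0.0096]))] tab []
wrist lug [(np.int32(3244), array([ 98.2, 261.5]), array([0.5907, 0.0129]))] white [(np.int32(546), array([137.1, 316.6]), array([0.6313, 0.0087]))] tab [(np.int32(762), array([270.1, 272.2]), array([0.5979, 0.081 ]))]
```

Emit:
play_rows --xyz '[[0,-5,0],[0,-10,0],[0,-14,0],[0,-18,0],[0,-21,0],[0,-24,0],[0,-27,0],[0,-29,0],[0,-31,0],[0,-31,0]]' --rot '[[0,0,0],[0,0,0],[0,0,0],[0,0,0],[0,0,0],[0,0,0],[0,0,0],[0,0,0],[0,0,0],[0,0,0]]' --grip '[0,0,0,0,0,0,0,0,0,0]'

```text
time_s: 12.15
eef_pos: [0.6026, 0.0786, 0.0514]
eef_rot: [0.0, 0.019, 1.0, 0.004]
wrist_force: [2.3, 26.8, 0.4]
opening: 0.003
grasp_force: 13.3
```

```bash
python3 m.py
```

```text
{'time_s': np.float64(12.15), 'eef_pos': array([0.603, 0.079, 0.051]), 'eef_rot': array([0.   , 0.019, 1.   , 0.004]), 'opening': np.float64(0.003), 'wrist_force': array([ 2.341, 26.766,  0.434]), 'torque': array([ 3.977, -0.266, -0.02 ])}
scene lug [(np.int32(140), array([269.2, 228.3]), array([0.7089, 0.0088]))] white [(np.int32(151), array([296.9, 219.9]), array([0.6503, 0.0096]))] tab []
wrist lug [(np.int32(3230), array([155.5, 263. ]), array([0.5907, 0.0124]))] white [(np.int32(32), array([174.6, 308.4]), array([0.6258, 0.0051]))] tab [(np.int32(684), array([271.7, 272.5]), array([0.5967, 0.0581]))]
```

The bolt stalls at 27 N at the expected stop (TCP y = 0.079). I back off and look.

Emit:
play_rows --xyz '[[0,10,0],[0,25,0],[0,35,0],[0,35,-40],[0,35,-90],[0,60,-140],[0,100,-160],[0,100,-160],[0,100,-160],[0,100,-160]]' --rot '[[0,0,0],[0,0,0],[0,0,0],[0,0,0],[0,0,0],[0,0,0],[0,0,0],[0,0,0],[0,0,0],[0,0,0]]' --grip '[0,0,0,0,0,0,0,0,0,0]'

```text
time_s: 13.5
eef_pos: [0.6058, 0.1714, 0.2098]
eef_rot: [-0.001, 0.019, 1.0, -0.0]
wrist_force: [-0.1, 0.8, -0.2]
opening: 0.004
grasp_force: 0.0
```

```bash
python3 m.py
python3 - <<'E'
from h import *
c=cam('scene');cv2.imwrite('pics/end.png',cv2.resize(c['color'][130:300,220:440,::-1],None,fx=3.4,fy=3.4,interpolation=cv2.INTER_CUBIC))
E
```

```text
{'time_s': np.float64(13.5), 'eef_pos': array([0.606, 0.171, 0.21 ]), 'eef_rot': array([-0.001,  0.019,  1.   , -0.   ]), 'opening': np.float64(0.004), 'wrist_force': array([-0.092,  0.769, -0.224]), 'torque': array([ 0.009,  0.019, -0.014])}
scene lug [(np.int32(124), array([323. , 202.3]), array([0.5933, 0.013 ])), (np.int32(140), array([269.2, 228.3]), array([0.7089, 0.0088]))] white [(np.int32(151), array([296.9, 219.9]), array([0.6503, 0.0096]))] tab [(np.int32(63), array([331.2, 223.9]), array([0.6053, 0.0609]))]
wrist lug [(np.int32(715), array([139.9, 182. ]), array([0.5919, 0.0121])), (np.int32(530), array([157.3, 297.5]), array([0.7067, 0.0073]))] white [(np.int32(590), array([158.8, 234.8]), array([0.6499, 0.0082]))] tab [(np.int32(303), array([195., 192.]), array([0.6028, 0.0592]))]
```

View pics/end.png

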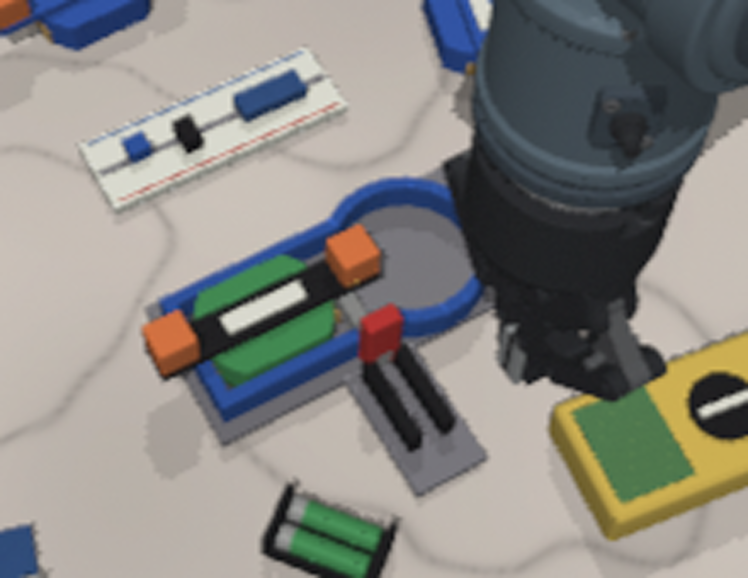

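The picture shows the pod against the end wall (lugs at (170,343) and (355,253)), and the red tab at (380,333) with the bolt across behind the drum. The tab moved 51.5 mm from a start of about 4 mm, so the bolt is at its stop. The breadboard, multimeter and holder appear undisturbed.

```bash
python3 -c "
from bench import ctrl;print(ctrl.hand_in())"
```

```text
the job is handed in; nothing more can be done
None
```

The pod was turned true and slid fully home, the bolt was pushed across to its end stop, and the job was handed in at about 13.5 s of the 53 s allowed (the judge's verdict was not returned).

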